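# Index the hole-circle jig and prick the next mark

### The job

Twelve holes are being marked out on the pine disc in the knurled turntable. With a fingertip, gripping nothing, turn the turntable one notch counterclockwise (seen from above) so that it clicks in with the next pencil line, the first without a prick mark, under the pricker. Then press the pricker's wooden head fully down to prick the disc there and nowhere else, and let it spring back up; do not pull it upwards, and leave the things lying around where they are.

Things in the scene. Friction and masses are not known exactly. Their poses are not given: they have to be found in the camera images.
- index_jig: The jig: a plywood board screwed to the bench, 290 x 240 x 18 mm (x -125 to +165, y -120 to +120). Origin on the turntable's axis at bench height; z up, +x towards the steel bridge with the pricker. On it an aluminium turntable, radius 114 mm, with knurled edge; underside 34 mm, flat top 61 mm above the bench, open from above except at the bridge.
- work_disc: The pine disc let into the turntable, nearly flush; it turns with it. Radius 83 mm; origin on the axis at its underside, face 12 mm above that (62 mm above the bench). A low screw (12 mm radius, 4 mm high) holds its middle. Twelve pencil lines cross a pencil circle of 66 mm radius; five neighbouring ones have a black prick mark. At turntable 0 its axes are the jig's.
- turntable (a joint): Turntable angle, rad, growing counterclockwise from above. Notches every 0.5236 (30 deg). At 0 the first line without prick mark is under the pricker. Starts one notch short, at -0.5236. A sprung roller holds it: about 2.5 N along the edge frees it; past half way it falls into the next notch by itself. Flat top: press on it with 6 to 15 N (or on the edge) and drag.
- bridge_top (a point): Middle of the outer end of the bridge's arm, top side, 108 mm above the bench and 147 mm from the axis on the jig's +x. The arm is 32 mm wide and 12 mm thick and runs from here in to the pricker; its post stands below, clear of the turntable.
- pricker (a joint): How far the pricker is pressed down, m: 0 up (rest), 0.010 fully down with its point in the wood; negative when pulled up. A spring of 800 N/m resists (about 8 N fully down) and returns it.
- pricker_top (a point): Middle of the top of the pricker's round wooden head (34 mm wide, 12 mm high, flat top 26 mm wide), 140 mm above the bench at rest and 66 mm from the turntable's axis, on the jig's +x side. Below the head are a coil spring and a steel sleeve (26 mm wide, top 114 mm above the bench).
- pencil: Bystander: red carpenter pencil, 7 x 168 x 6 mm, lying on the bench; origin under its middle. Leave alone.
- chisel: Bystander: chisel with a yellow handle, 30 x 221 x 26 mm; origin under its middle. Leave alone.
- tape_measure: Bystander: yellow tape measure, 38 x 97 x 66 mm; origin under its middle. Leave alone.
- masking_tape: Bystander: roll of masking tape, 104 mm wide, 25 mm high; origin under its middle. Leave alone.

How it is judged:
On the way, in this order (a step that is already met when the one before it is completed fails the run):
1. the turntable clicks home with the first line without a prick mark under the pricker (value of joint turntable between -0.06 and 0.06 rad and velocity of joint turntable between -0.15 and 0.15 rad/s and value of joint pricker below 0.003 m), for 0.2 s.
2. the pricker is pressed fully down there (value of joint turntable between -0.06 and 0.06 rad and value of joint pricker above 0.0085 m), for 0.1 s.
At the end, for the whole second after the job is handed in: The turntable rests in the notch at 0 (within 0.06 rad), after the pricker was pressed down at least 8.5 mm in that notch, and the pricker has sprung back up (within 1.5 mm) (value of joint turntable between -0.06 and 0.06 rad and velocity of joint turntable between -0.05 and 0.05 rad/s and value of joint pricker between -0.0015 and 0.0015 m); the robot touches nothing.
It fails at once if the pricker pressed down more than 4 mm while another place (turntable more than 0.08 rad off) is under it (value of joint pricker above 0.004 m and not (value of joint turntable between -0.08 and 0.08 rad)).
It fails at once if the pricker pulled up more than 4 mm (value of joint pricker below -0.004 m).
It fails at once if a bystander (pencil, chisel, tape measure, masking tape) lifted or shifted by more than 20 mm (distance of any of pencil, chisel, tape_measure, masking_tape from where it was at the start of the episode above 0.02 m).
It also fails if it takes over 38 s, if anything falls off the work surface, if the arm or the gripper's body presses on something with over 40 N, if the wrist force passes 120 N, or if a joint passes its speed limit or range.

### The arm

A 6-joint arm with a two-finger parallel gripper is mounted at the origin on a cart in front of the work surface, level with it; the furniture and walls round the work are solid. World frame = base frame: x ahead of the robot, y to its left, z up, the work surface at z = 0. Lengths are in m, angles in rad, forces in N, time in s.
With the tool pointing down it reaches from about 0.375 to 0.975 m from the base axis. Payload 3.8 kg.
Tool frame: the origin (TCP) lies at the very end of the fingers, on their centre line; the grasp point (between the pads) lies 19 mm behind it; z points along the fingers, y is the line along which they close (so a half turn about z gives the same grasp; the last joint's range is limited). The gripper opens to 85 mm and grips with 20 to 120 N. Pads are 22 mm wide; open, the fingers measure 114 mm over their backs; the gripper's body (76 mm by 85 mm) begins 54 mm behind the grasp point. The pads swing forward as they close: fully open they stand 13 mm farther back than shut.
Start: joints at [-1.208, 0.264, 1.604, -0, 1.274, -0.037], TCP at [0.263, -0.622, 0.231] pointing down, gripper open.
Joint ranges: [-2.63, 2.63], [-0.94, 2.18], [0.31, 2.57], [-1.31, 4.45], [0, 2.66], [-2.55, 2.55]. Speed limits (rad/s): [2.57, 2.57, 3.14, 3.14, 3.14, 3.14].

### API

Orientations are given as a rotation vector (axis times angle).
In Python, from workcell import * gives the robot as it stands.
- The arm moves only by the shell command python3 -m crank 'ROWS' [OPENING] [FORCE]. ROWS is JSON, a list that holds one entry, the list of rows, each a list of 6 numbers: the shift along the tool's x, y, z in cm, then the turn, a rotation vector about the tool's x, y, z in rad. In form: [[[dx, dy, dz, ax, ay, az], ...]]. A call has 1 to 8 rows; each row shifts and turns the commanded pose from where the row before left it, along the tool's axes as they then stand; what a row does not reach is not made up. A row lasts 1/12 s, in which the tool goes at most 41.7 mm and 7.16 degrees, less where a joint would pass 70% of its speed; a pose out of reach is approached as far as the arm can. A call with a gripper value outside its range is refused whole. OPENING is the finger opening in cm, from 0 to 8.54, set as the call begins (- or left out, the last holds). The fingers move at their own pace and stop on an object; FORCE is the grip in N (left out, the last holds). Time passes only in rows, so rows that do not move let the fingers close. It gives the time, the measured TCP pose, the force, the opening and the grip force at its end, in the units of the state.
- read_state(): the state, without advancing time (a new reading comes with each control period).
- read_camera(name): name is "scene" or "top" or "wrist"; returns the picture (480x640x3 uint8, blue, green, red); there is no depth.
- camera_model(name): a dict with "camera_matrix" (3x3 intrinsics, pixels), "k1" (the pictures are not rectified: a ray, as slopes to the right and down, at radius r is drawn at 1 + k1 r^2 times it, then the intrinsics apply), "R" (3x3) and "t" (3): a world point X has camera coordinates R X + t. Camera axes: x right, y down, z forward; pixel columns grow to the right and rows downward; lengths in m; the calibration is good to about 2 mm. A picture is of the moment at which its call begins: read the wrist's pose just before it. camera_model takes no time and is no camera call; for the wrist camera it gives the pose at the moment of the call.
- finish_job(): hands the job in; it is judged then, once.
The state is a dict: "time": time; "q": joint angles; "joint_vel": joint speeds; "joint_torque": joint torques, N m; "tool_pos": TCP position; "tcp_rot": TCP orientation; "wrist_force": force on the tool from outside, world axes, zero at the start; "torque": the same for the moment, N m; "width": opening from 0.0 (shut) to 1.0 (fully open); "grip_force": force on a finger pad.
Only numpy, scipy, OpenCV 4.12 (cv2) and the standard library are available. Lean on these libraries where they do the work, as an engineer would, in place of code of your own. Each camera call takes 0.05 s, during which the arm holds its last target. There are 200 camera calls.

## Working session

There is one attempt and no reset: what is moved stays moved. The work goes in short steps, Python scripts to look and compute and a shell command to move; the robot and the scene stay as the last step left them, time stands still between calls to the robot, and variables do not carry over. Pictures are saved under pics/ and viewed, at most 10 in all, crops included, and the job is handed in when it is done.

```bash
mkdir -p pics
python3 - <<'E'
from workcell import *
import cv2
for n in("scene","top"):
    cv2.imwrite(f"pics/{n}0.png",read_camera(n))
    m=camera_model(n);print(n,m)
s=read_state();print(s["time"],s["tool_pos"],s["tcp_rot"],s["width"])
E
```

```text
scene {'camera_matrix': array([[561.55181268,   0.        , 318.41040961],
       [  0.        , 561.55181268, 240.92388036],
       [  0.        ,   0.        ,   1.        ]]), 'k1': 0.051234293922957114, 'R': array([[-0.63637501, -0.77127179, -0.01291003],
       [-0.38002117,  0.32803134, -0.864858  ],
       [ 0.67127547, -0.54546793, -0.50185055]]), 't': array([0.35087971, 0.30698767, 0.95506385])}
top {'camera_matrix': array([[447.67307184,   0.        , 322.97874586],
       [  0.        , 447.67307184, 240.63902772],
       [  0.        ,   0.        ,   1.        ]]), 'k1': -0.0018709030373762873, 'R': array([[-0.01148352, -0.9999308 , -0.00255335],
       [-0.99890343,  0.01158756, -0.04536156],
       [ 0.04538801,  0.00202964, -0.99896737]]), 't': array([0.02032776, 0.53018669, 1.39192908])}
0.1 [ 0.26249193 -0.62115722  0.23008176] [-3.07708661e+00 -6.23381590e-01  5.16589227e-04] 1.0011323692880587
```

View pics/top0.png

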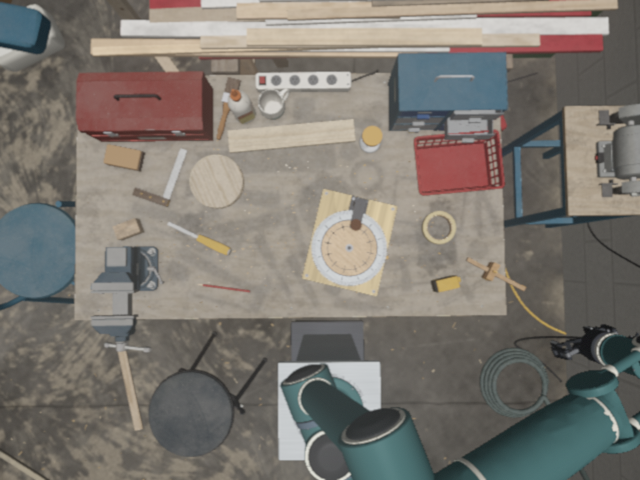

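View pics/scene0.png

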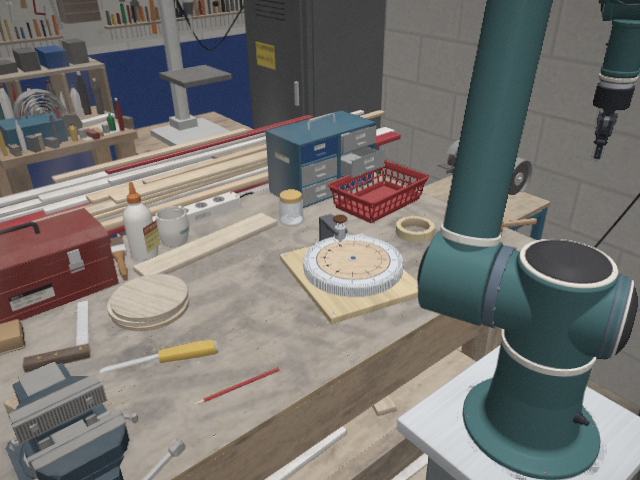

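The top view shows the jig at about (349,248), with the bridge going up to (359,200) and the pricker head at about (356,224). The tape roll is at (439,227), the tape measure at (446,284) and the pencil at (226,288). The scene view agrees.

```bash
cat > h.py <<'E'
from workcell import *
import cv2, numpy as np
def ray(m,uv,z):
    K=m["camera_matrix"]; d=(np.array(uv,float)-K[:2,2])/K[0,0]; s=d.copy()
    for _ in range(20): s=d/(1+m["k1"]*(s@s))
    R,t=np.array(m["R"]),np.array(m["t"]); c=-R.T@t; v=R.T@np.r_[s,1]
    return c+v*(z-c[2])/v[2]
def proj(m,X):
    p=np.array(m["R"])@X+m["t"]; s=p[:2]/p[2]; s=s*(1+m["k1"]*(s@s)); K=m["camera_matrix"]
    return K[0,0]*s+K[:2,2]
E
python3 - <<'E'
from h import *
m=camera_model("top")
for n,uv,z in[("screw",(349,248),.066),("pricker",(356,224),.14),("bridge",(360,197),.108),("c1",(320,191),.018),("c2",(396,207),.018),("c3",(378,295),.018),("c4",(304,278),.018)]:
    print(n,ray(m,uv,z).round(3))
m=camera_model("scene")
for n,uv,z in[("screw",(353,258),.066),("pricker",(340,219),.14)]:
    print(n,ray(m,uv,z).round(3))
im=cv2.imread("pics/top0.png")[180:305,290:460]
cv2.imwrite("pics/crop.png",cv2.resize(im,None,fx=4.6,fy=4.6,interpolation=cv2.INTER_CUBIC))
E
```

```text
screw [ 0.505 -0.064  0.066]
pricker [ 0.571 -0.081  0.14 ]
bridge [ 0.653 -0.096  0.108]
c1 [0.686 0.022 0.018]
c2 [ 0.633 -0.216  0.018]
c3 [ 0.359 -0.155  0.018]
c4 [0.414 0.075 0.018]
screw [ 0.501 -0.062  0.066]
pricker [ 0.559 -0.074  0.14 ]
```

View pics/crop.png

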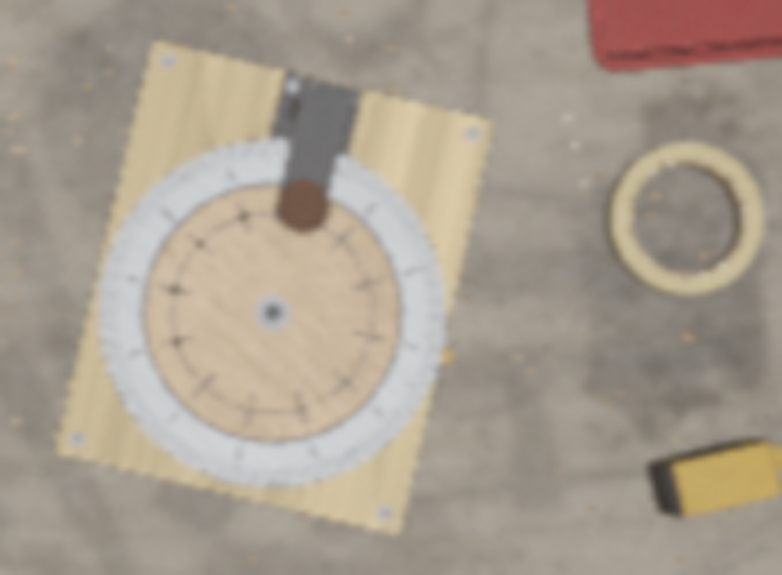

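The crop puts the axis at (271,313), which is (348.9,248.0) in the full picture, and the head at (302,205). Jig yaw is about -0.207 rad, and the pricked marks lie ccw of the bridge, as expected. My plan is to drag on the -y side of the ring, then press the head.

```bash
cat >> h.py <<'E'
from scipy.spatial.transform import Rotation as Ro
C=np.array([.505,-.064]); YAW=-.207
def pol(r,deg,z): a=np.radians(deg); return np.r_[C+r*np.array([np.cos(a),np.sin(a)]),z]
def go(X,src=None):
    s=read_state(); R=Ro.from_rotvec(s["tcp_rot"]).as_matrix()
    return (100*R.T@(np.array(X)-(s["tool_pos"] if src is None else np.array(src)))).round(2)
E
python3 - <<'E'
from h import *
s=read_state(); print(Ro.from_rotvec(s["tcp_rot"]).as_matrix().round(3))
print(go(pol(.098,-105,.17)), go([*s["tool_pos"][:2],.17]))
E
```

```text
[[ 0.921  0.389 -0.001]
 [ 0.389 -0.921  0.002]
 [ 0.    -0.002 -1.   ]]
[ 38.   -34.14   6.08] [-0.    0.01  6.01]
```

```bash
python3 -m crank '[[[2.5,-2.25,0,0,0,0],[2.5,-2.25,0,0,0,0],[2.5,-2.25,0,0,0,0],[2.5,-2.25,0,0,0,0],[2.5,-2.25,0,0,0,0],[2.5,-2.25,0,0,0,0],[2.5,-2.25,0,0,0,0],[2.5,-2.25,0,0,0,0]]]' 0 20
python3 -m crank '[[[2.5,-2.25,0,0,0,0],[2.5,-2.25,0,0,0,0],[2.5,-2.25,0,0,0,0],[2.5,-2.25,0,0,0,0],[2.5,-2.25,0,0,0,0],[2.5,-2.25,0,0,0,0],[2.5,-2.25,0,0,0,0],[0,0,0,0,0,0]]]'
python3 - <<'E'
from h import *
print(go(pol(.098,-105,.17)))
m=camera_model("wrist");cv2.imwrite("pics/w1.png",read_camera("wrist"))
for X in (pol(0,0,.066),pol(.066,np.degrees(YAW),.14),pol(.147,np.degrees(YAW),.108),pol(.098,-105,.061)): print(proj(m,X).round(0))
s=read_state();print(s["tool_pos"],s["wrist_force"],s["width"])
E
```

```text
time: 0.77
tool_pos: [0.377, -0.3763, 0.2308]
tcp_rot: [-3.078, -0.623, 0.001]
wrist_force: [1.2, -0.4, -0.9]
width: -0.004
grip_force: 0.0
time: 1.43
tool_pos: [0.4783, -0.1601, 0.2309]
tcp_rot: [-3.075, -0.63, -0.002]
wrist_force: [-0.7, -0.1, 0.3]
width: -0.004
grip_force: 0.0
[ 0.17 -0.06  6.09]
[233. 147.]
[258.  64.]
[329. -27.]
[319. 211.]
[ 0.47734883 -0.16231031  0.23085657] [0.07187391 0.33978767 0.26578563] -0.00043145473512244567
```

View pics/w1.png

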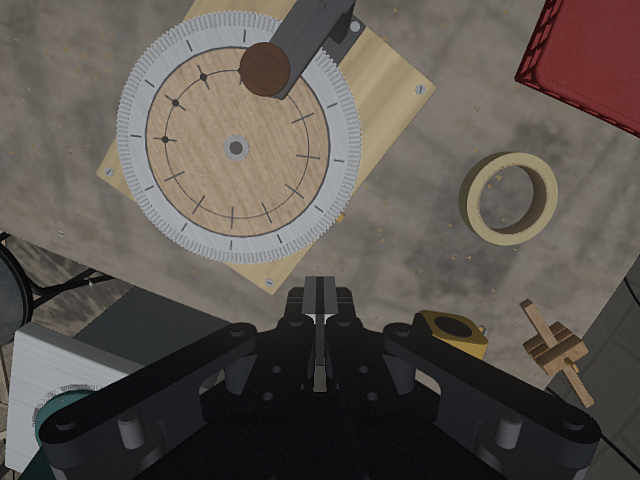

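The wrist view shows the screw at (236,148) and the head at (265,68), both within a few pixels of prediction. The way down to the ring at about (319,211) is clear.

```bash
python3 - <<'E'
from h import *
m=camera_model("wrist")
a=ray(m,(236,148),.066);b=ray(m,(265,68),.14);print(a.round(4),b.round(4),np.linalg.norm((b-a)[:2]),np.arctan2(*(b-a)[1::-1]))
E
python3 -m crank '[[[0.2,0,3,0,0,0],[0,0,3,0,0,0],[0,0,3,0,0,0],[0,0,3,0,0,0],[0,0,2.5,0,0,0],[0,0,1,0,0,0],[0,0,0,0,0,0],[0,0,0,0,0,0]]]'
python3 -m crank '[[[0,0,0.4,0,0,0],[0,0,0.4,0,0,0],[0,0,0.3,0,0,0],[0,0,0,0,0,0],[0,0,0,0,0,0]]]'
```

```text
[ 0.5036 -0.0693  0.066 ] [ 0.5681 -0.0853  0.14  ] 0.06642915561880396 -0.24267849734765334
time: 2.15
tool_pos: [0.4784, -0.1648, 0.0764]
tcp_rot: [-3.079, -0.623, 0.001]
wrist_force: [0.2, 0.1, -0.1]
width: -0.001
grip_force: 0.0
time: 2.57
tool_pos: [0.4788, -0.1642, 0.0656]
tcp_rot: [3.079, 0.624, 0.001]
wrist_force: [0.1, 0.9, -0.6]
width: -0.001
grip_force: 0.0
```

```bash
python3 -m crank '[[[0,0,0.2,0,0,0],[0,0,0.2,0,0,0],[0,0,0.1,0,0,0],[0,0,0,0,0,0],[0,0,0,0,0,0]]]'
```

```text
time: 2.98
tool_pos: [0.4792, -0.1643, 0.061]
tcp_rot: [3.079, 0.624, 0.001]
wrist_force: [-1.0, -0.0, 4.7]
width: 0.001
grip_force: 2.6
```

```bash
python3 -m crank '[[[0,0,0.08,0,0,0],[0,0,0,0,0,0],[0,0,0,0,0,0]]]'
python3 - <<'E'
from h import *
C[:]=[.504,-.068]
p=read_state()["tool_pos"];d=p[:2]-C;r=np.hypot(*d);a=np.degrees(np.arctan2(d[1],d[0]));print(r,a)
prev=pol(r,a,0)
for k in range(1,7):
    X=pol(r,a+5*k,0);print(go(X,prev));prev=X
E
```

```text
time: 3.23
tool_pos: [0.4797, -0.1644, 0.061]
tcp_rot: [3.078, 0.624, 0.003]
wrist_force: [-2.0, 1.0, 9.0]
width: 0.002
grip_force: 4.8
0.09943750281750313 -104.13326576804593
[0.71 0.49 0.  ]
[0.75 0.43 0.  ]
[0.79 0.36 0.  ]
[0.82 0.29 0.  ]
[0.84 0.22 0.  ]
[0.86 0.14 0.  ]
```

```bash
python3 -m crank '[[[0.35,0.25,0.04,0,0,0],[0.35,0.25,0,0,0,0],[0.38,0.22,0,0,0,0],[0.38,0.22,0,0,0,0],[0.4,0.18,0,0,0,0],[0.4,0.18,0,0,0,0]]]'
```

```text
time: 3.73
tool_pos: [0.5062, -0.168, 0.061]
tcp_rot: [3.077, 0.624, 0.004]
wrist_force: [-1.5, 0.4, 9.4]
width: -0.001
grip_force: 4.9
```

```bash
python3 -m crank '[[[0.41,0.15,0.02,0,0,0],[0.41,0.15,0,0,0,0],[0.42,0.11,0,0,0,0],[0.42,0.11,0,0,0,0],[0.43,0.07,0,0,0,0],[0,0,0,0,0,0],[0,0,0,0,0,0],[0,0,0,0,0,0]]]'
python3 - <<'E'
from h import *
s=read_state();print(s["tool_pos"],s["wrist_force"]);cv2.imwrite("pics/w2.png",read_camera("wrist"))
E
```

```text
time: 4.4
tool_pos: [0.5293, -0.1654, 0.061]
tcp_rot: [3.076, 0.623, 0.009]
wrist_force: [2.8, 0.7, 5.9]
width: 0.003
grip_force: 3.4
[ 0.52925555 -0.16543598  0.06104017] [2.76571142 0.73922107 5.86380376]
```

View pics/w2.png

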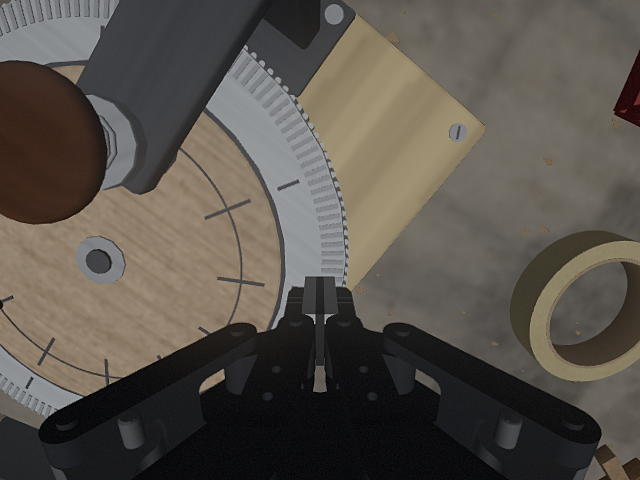

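The fingertip is on the ring at (320,280), and the force has reversed, so the notch is pulling forward. I'll lift and look from the "top" camera and the wrist to check the angle.

```bash
python3 -m crank '[[[0,0,-1,0,0,0],[0,0,-3,0,0,0],[0,0,-4,0,0,0],[0,0,-4,0,0,0],[0,0,-3,0,0,0],[0,0,0,0,0,0],[0,0,0,0,0,0]]]'
python3 - <<'E'
from h import *
m=camera_model("wrist");cv2.imwrite("pics/w3.png",read_camera("wrist"))
C[:]=[.504,-.068]
im=cv2.imread("pics/w3.png")
for k in range(-6,7):
    p=proj(m,pol(.066,np.degrees(-.225)+30*k,.062)); cv2.circle(im,tuple(int(v) for v in p),3,(0,0,255),1)
cv2.imwrite("pics/w3b.png",im)
E
```

```text
time: 5.03
tool_pos: [0.5274, -0.1652, 0.2119]
tcp_rot: [3.076, 0.623, 0.007]
wrist_force: [-1.1, 0.9, 0.4]
width: -0.0
grip_force: 0.0
```

View pics/w3b.png

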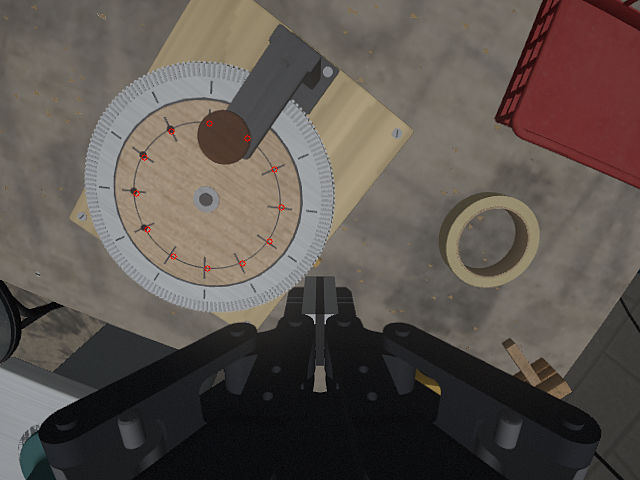

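The pencil lines coincide with the predicted notch positions (red circles). Four pricks show to the left, at (171,129) to (146,229), and the fifth is under the head's edge, so exactly one notch has clicked in. The head is at (224,137).

Run:
```python
from h import *
m=camera_model("wrist");b=ray(m,(224,137),.14);a=ray(m,(206,199),.066);print(a,b)
C[:]=a[:2]; print(go([b[0],b[1],.16]), go(pol(.066,np.degrees(-.225),.16)))
```

```text
[ 0.50428333 -0.06633672  0.066     ] [ 0.56802214 -0.08316696  0.14      ]
[ 7.04 -5.87  4.94] [ 7.18 -6.04  4.94]
```

```bash
python3 -m crank '[[[2.3,-2,0,0,0,0],[2.3,-2,0,0,0,0],[2.5,-2,0,0,0,0],[0,0,2.5,0,0,0],[0,0,2.4,0,0,0],[0,0,0,0,0,0],[0,0,0,0,0,0]]]'
python3 - <<'E'
from h import *
print(go([.568,-.082,.14]))
E
```

```text
time: 5.67
tool_pos: [0.5649, -0.081, 0.1559]
tcp_rot: [-3.076, -0.624, 0.013]
wrist_force: [0.1, -0.7, 0.4]
width: -0.001
grip_force: 0.0
[0.26 0.22 1.59]
```

```bash
python3 -m crank '[[[0.25,0.1,0.5,0,0,0],[0,0,0.5,0,0,0],[0,0,0.5,0,0,0],[0,0,0.4,0,0,0],[0,0,0.3,0,0,0],[0,0,0,0,0,0],[0,0,0,0,0,0]]]'
```

```text
time: 6.25
tool_pos: [0.5708, -0.082, 0.1382]
tcp_rot: [3.079, 0.624, 0.0]
wrist_force: [-0.1, 0.0, 1.4]
width: -0.004
grip_force: 0.7
```

```bash
python3 -m crank '[[[0,0,0.3,0,0,0],[0,0,0.3,0,0,0],[0,0,0.2,0,0,0],[0,0,0.1,0,0,0],[0,0,0,0,0,0],[0,0,0,0,0,0]]]'
```

```text
time: 6.75
tool_pos: [0.5712, -0.0819, 0.1302]
tcp_rot: [3.078, 0.624, 0.002]
wrist_force: [-2.3, -1.3, 7.6]
width: -0.002
grip_force: 3.9
```

```bash
python3 -m crank '[[[0,0,0.1,0,0,0],[0,0,0.1,0,0,0],[0,0,0,0,0,0],[0,0,0,0,0,0],[0,0,0,0,0,0]]]'
```

```text
time: 7.17
tool_pos: [0.5713, -0.082, 0.1299]
tcp_rot: [3.078, 0.624, 0.002]
wrist_force: [-6.8, 0.3, 16.3]
width: 0.0
grip_force: 8.4
```

Force rose to 16 N with z stopped at 0.130, so the pricker is at its stop. I'll release it and retreat.

```bash
python3 -m crank '[[[0,0,-0.5,0,0,0],[0,0,-0.5,0,0,0],[0,0,-1,0,0,0],[0,0,-3,0,0,0],[0,0,-4,0,0,0],[-3,2,-1,0,0,0],[-3,2,0,0,0,0],[-3,2,0,0,0,0]]]'
python3 -m crank '[[[-1,2,0,0,0,0],[0,0,0,0,0,0],[0,0,0,0,0,0],[0,0,0,0,0,0]]]'
python3 - <<'E'
from h import *
cv2.imwrite("pics/w4.png",read_camera("wrist"))
E
```

```text
time: 7.83
tool_pos: [0.5118, -0.1725, 0.2288]
tcp_rot: [3.077, 0.627, 0.005]
wrist_force: [0.2, -0.1, -1.0]
width: 0.001
grip_force: 0.0
time: 8.17
tool_pos: [0.5098, -0.1938, 0.2266]
tcp_rot: [-3.078, -0.623, 0.0]
wrist_force: [0.6, 0.4, 0.5]
width: -0.001
grip_force: 0.0
```

View pics/w4.png

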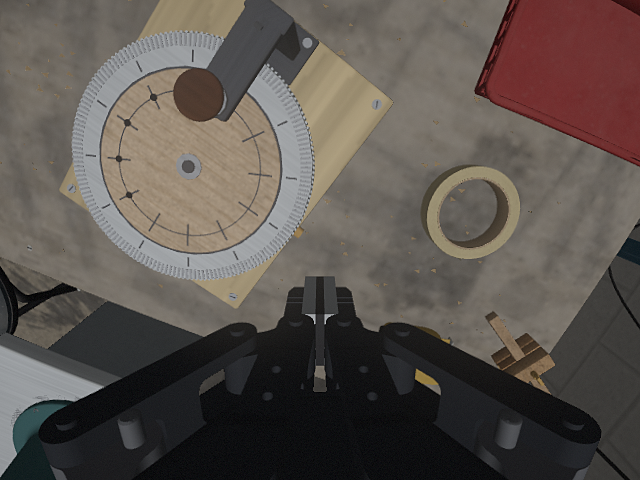

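The head is back up at (199,94), the turntable is still in its notch with pricks at (153,97) to (129,195), and the arm is clear.

```bash
python3 -c "
from workcell import *
print(finish_job())"
```

```text
the job is handed in; nothing more can be done
None
```

I turned the turntable one notch counterclockwise, pressed the pricker to its stop (16 N, tip stopped 10 mm down) and let it spring back, and handed the job in with the arm clear; no verdict came back.

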